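# Press a poster frame shut, rail by rail

## Task

The print is in its snap frame and all four clip rails are still standing open: with a fingertip at the middle of its length, press each rail down lightly, one after another, until it lies flat and shut: first the far long rail, then the near long rail, then the left short one and last the right short one, so that the print is held square. Do not pick up, lift or push the frame away, keep off the print, and leave the paperweight and the other things on the desk where they are.

Things in the scene. Friction and masses are not known exactly. Their poses are not given: they have to be found in the camera images.
- frame: A4 snap frame (poster frame with four hinged clip rails) lying loose on the desk: 240 mm (its x) by 328 mm (its y), about 1 kg. Origin: centre of its underside, on the desk. +x points to the far rail (away from the robot, within 0.45 rad), +y to the left rail. Fixed grey corner pieces, 25 x 25 mm, 11.5 mm high, stand between the rails.
- print: the A4 print under its clear cover, fixed in the frame, 200 x 288 mm, showing between the rails. Origin: centre of its underside, in the middle of the frame; its upper face is 5.5 mm above the desk.
- rail_far (a joint): opening angle (rad) of the far long rail (276 mm long, on the frame's +x side): aluminium, 25 mm wide, hinged on the frame's outer edge 8.5 mm above the desk. 0 = shut, flat, top 11.5 mm above the desk (pressed on, it gives 2.5 mm at 10 N, then is solid); starts at 0.48 to 0.72, leaning up and inward; stop at 1.25. Stiff hinge: 2 to 8 N down on the raised edge turns it; it stays where left.
- edge_far (a point): middle of the raised inner edge of the far rail, on its top face, moving with the rail: about 24 mm from the hinge line. Rail open, it is about 22 to 27 mm above the desk; shut, 11.5 mm above the desk and 24 mm inside the frame's outer edge (it swings 3 to 6 mm inward as it goes down).
- rail_near (a joint): opening angle (rad) of the near long rail (276 mm long, on the frame's -x side): aluminium, 25 mm wide, hinged on the frame's outer edge 8.5 mm above the desk. 0 = shut, flat, top 11.5 mm above the desk (pressed on, it gives 2.5 mm at 10 N, then is solid); starts at 0.48 to 0.72, leaning up and inward; stop at 1.25. Stiff hinge: 2 to 8 N down on the raised edge turns it; it stays where left.
- edge_near (a point): middle of the raised inner edge of the near rail, on its top face, moving with the rail: about 24 mm from the hinge line. Rail open, it is about 22 to 27 mm above the desk; shut, 11.5 mm above the desk and 24 mm inside the frame's outer edge (it swings 3 to 6 mm inward as it goes down).
- rail_left (a joint): opening angle (rad) of the left short rail (188 mm long, on the frame's +y side): aluminium, 25 mm wide, hinged on the frame's outer edge 8.5 mm above the desk. 0 = shut, flat, top 11.5 mm above the desk (pressed on, it gives 2.5 mm at 10 N, then is solid); starts at 0.48 to 0.72, leaning up and inward; stop at 1.25. Stiff hinge: 2 to 8 N down on the raised edge turns it; it stays where left.
- edge_left (a point): middle of the raised inner edge of the left rail, on its top face, moving with the rail: about 24 mm from the hinge line. Rail open, it is about 22 to 27 mm above the desk; shut, 11.5 mm above the desk and 24 mm inside the frame's outer edge (it swings 3 to 6 mm inward as it goes down).
- rail_right (a joint): opening angle (rad) of the right short rail (188 mm long, on the frame's -y side): aluminium, 25 mm wide, hinged on the frame's outer edge 8.5 mm above the desk. 0 = shut, flat, top 11.5 mm above the desk (pressed on, it gives 2.5 mm at 10 N, then is solid); starts at 0.48 to 0.72, leaning up and inward; stop at 1.25. Stiff hinge: 2 to 8 N down on the raised edge turns it; it stays where left.
- edge_right (a point): middle of the raised inner edge of the right rail, on its top face, moving with the rail: about 24 mm from the hinge line. Rail open, it is about 22 to 27 mm above the desk; shut, 11.5 mm above the desk and 24 mm inside the frame's outer edge (it swings 3 to 6 mm inward as it goes down).
- paperweight: dark steel paperweight with a small knob, 56 mm across, 40 mm high, standing in the middle of the print to keep it flat; loose. Origin: centre of its underside.
- tape_roll: roll of brown tape lying flat left of the frame, 86 mm across, 25 mm high; loose. Origin: centre of its underside.
- spirit_level: small aluminium spirit level standing on its edge beside the right rail and along it, 200 mm long (its y), 22 mm wide, 41 mm high; loose. Origin: centre of its underside.
- cactus: small cactus in a white pot, by the frame's near right corner, 68 mm across, 97 mm high; loose. Origin: centre of its underside.
- mannequin: wooden artist's mannequin on a round 84 mm base, 221 mm high, left of the frame's near left corner; loose. Origin: centre of its underside.
- mug: white mug, 80 mm across plus handle, 92 mm high, right of the frame; loose. Origin: centre of its underside.
- marker: marker pen lying in front of the near rail, 130 mm long (its y), 18 mm thick; loose. Origin: centre of its underside.
Not all that is in view belongs to the job. Of the things that look like the marker, the smallest one is meant.

How it is judged:
On the way, in this order (a step that is already met when the one before it is completed fails the run):
1. the far long rail is shut (value of joint rail_far below 0.1 rad), for 0.2 s.
2. the near long rail is shut (value of joint rail_near below 0.1 rad), for 0.2 s.
3. the left short rail is shut (value of joint rail_left below 0.1 rad), for 0.2 s.
4. the right short rail is shut (value of joint rail_right below 0.1 rad), for 0.2 s.
At the end, for the whole second after the job is handed in: All four rails lie shut (each within 0.10 rad of flat), the frame rests on the desk within 30 mm of where it was, and every bystander stands within 30 mm of its place, upright (value of joint each of rail_far, rail_near, rail_left, rail_right below 0.1 rad and distance of each of frame, paperweight, tape_roll, spirit_level, cactus, mannequin, mug, marker from where it was at the start of the episode below 0.03 m and height (world z) of frame below 0.006 m and linear speed of frame below 0.02 m/s and angle between each of paperweight, tape_roll, spirit_level, cactus, mannequin, mug, marker's own z axis and vertical below 0.2 rad); the robot touches nothing.
It fails at once if a rail or the frame is pressed harder than 40 N (contact force between any of the fingers, the arm and frame above 40 N).
It fails at once if the frame is pressed away from the middle of a rail (more than 50 mm from the middle of every rail's inner edge) (contact force between the fingers and frame above 1 N and horizontal distance between the grasp point and edge_far above 0.05 m and horizontal distance between the grasp point and edge_near above 0.05 m and horizontal distance between the grasp point and edge_left above 0.05 m and horizontal distance between the grasp point and edge_right above 0.05 m).
It fails at once if the print is touched (contact force between any of the fingers, the arm and print above 0.5 N).
It fails at once if the frame is lifted, tipped or pushed more than 30 mm away (height (world z) of frame above 0.008 m or angle between frame's own z axis and vertical above 0.06 rad or distance of frame from where it was at the start of the episode above 0.03 m).
It fails at once if a bystander is pushed or lifted more than 30 mm, or knocked over (distance of any of paperweight, tape_roll, spirit_level, cactus, mannequin, mug, marker from where it was at the start of the episode above 0.03 m or angle between any of paperweight, tape_roll, spirit_level, cactus, mannequin, mug, marker's own z axis and vertical above 0.3 rad).
It also fails if it takes over 51 s, if anything falls off the work surface, if the arm or the gripper's body presses on something with over 40 N, if the wrist force passes 120 N, or if a joint passes its speed limit or range.

## Robot

A 6-joint arm with a two-finger parallel gripper is mounted at the origin on the work surface. World frame = base frame: x ahead of the robot, y to its left, z up, the work surface at z = 0. Lengths are in m, angles in rad, forces in N, time in s.
With the tool pointing down it reaches from about 0.275 to 0.875 m from the base axis. Payload 12.5 kg.
Tool frame: the origin (TCP) lies at the very end of the fingers, on their centre line; the grasp point (between the pads) lies 19 mm behind it; x points along the fingers, y is the direction in which the jaws open and shut, and the axes are right-handed (so a half turn about x gives the same grasp; the last joint's range is limited). The gripper opens to 85 mm and grips with 20 to 120 N. Pads are 22 mm wide; open, the fingers measure 114 mm over their backs; the gripper's body (76 mm by 85 mm) begins 54 mm behind the grasp point. The pads swing forward as they close: fully open they stand 13 mm farther back than shut.
Start: joints at [-1.341, 0.351, 1.652, -0, 1.139, -0.085], TCP at [0.17, -0.523, 0.231] pointing down, gripper open.
Joint ranges: [-2.75, 2.75], [-0.79, 2.1], [0.01, 2.65], [-1.57, 4.71], [0.07, 3.14], [-2.87, 2.87]. Speed limits (rad/s): [2.22, 2.22, 2.79, 3.14, 3.14, 3.14].

## Interface

Orientations are given as a 3x3 rotation matrix whose columns are the frame's x, y, z axes.
In Python, from bench import manip gives the robot as it stands. Calls block until the motion is done:
- manip.move_ptp(position, orientation): joint-space move of the TCP to a pose.
- manip.move_l(position, attitude=None, max_speed=0.15): straight line of the TCP; attitude=None keeps the orientation; max_speed is the mean speed in m/s.
- manip.move_j(angles): joint-space move.
- manip.set_gripper(opening, effort=None): opening from 0.0 (shut) to 1.0 (fully open); effort is the grip in N (None keeps the last); returns when the fingers have stopped.
- manip.dwell(seconds).
- manip.inverse_kinematics(position, orientation): joint angles nearest the present ones, or None.
- manip.grab_frame(name): name is "scene" or "top" or "wrist"; returns (picture, depth): 420x560x3 uint8, red, green, blue; 420x560 float32, m along the optical axis (not along the pixel's ray), 0 where there is no reading.
- manip.get_calibration(name): a dict with "camera_matrix" (3x3 intrinsics, pixels), "R" (3x3) and "t" (3): a world point X has camera coordinates R X + t. Camera axes: x right, y down, z forward; pixel columns grow to the right and rows downward; lengths in m; the calibration is good to about 2 mm. A picture is of the moment at which its call begins: read the wrist's pose just before it. get_calibration takes no time and is no camera call; for the wrist camera it gives the pose at the moment of the call.
A pose or a line that the arm cannot do raises manip.Unreachable and nothing moves.
- manip.sign_off(): hands the job in, once; it reports no verdict.
Trained networks look in the newest picture that a camera, given by its name, has taken for a name from the list of things; names that differ only in an ending like _2 or _b are one class to them, and where a whole thing is asked for, a point or a joint stands for the part that bears it (a point fixed in the world has none). Each returns a list of dicts, best first, with "confidence" (0 to 1); they miss things now and then, are a little off and sometimes report something else, mostly with a low value. They report only what shows in the picture. A call takes as long as a camera call. They do not tell look-alikes from the thing itself.
- manip.look_for(camera, name): "at" ([x, y, z] in m, in world coordinates, good to about 4 mm: the middle of the surface that is visible of it).
Readings, each from a call of its own:
- manip.current_time(): time.
- manip.current_qpos(): joint angles.
- manip.current_joint_vel(): joint speeds.
- manip.current_joint_torque(): joint torques, N m.
- manip.current_ee_pos(): TCP position.
- manip.current_tcp_rot(): TCP orientation.
- manip.current_force(): force on the tool from outside, world axes, zero at the start.
- manip.current_ft_torque(): the same for the moment, N m.
- manip.current_grip_width(): opening from 0.0 (shut) to 1.0 (fully open).
Only numpy, scipy, OpenCV 4.12 (cv2) and the standard library are available. Lean on these libraries where they do the work, as an engineer would, in place of code of your own. Each camera call takes 0.05 s, during which the arm holds its last target. There are 200 camera calls.

## Working session

There is one attempt and no reset: what is moved stays moved. The work goes in short steps, each a Python script; the robot and the scene stay as the last script left them, time stands still between calls to the robot, and variables do not carry over. Pictures are saved under pics/ and viewed, about 8 in all and at most 12, crops included, and the job is handed in when it is done.

```bash
mkdir -p pics; ls
python3 - <<'E'
from bench import manip
import cv2
for c in ["scene","top"]:
    im,d=manip.grab_frame(c); cv2.imwrite(f"pics/{c}0.png",im[:,:,::-1])
    for n in ["frame","print","edge_far","edge_near","edge_left","edge_right","paperweight","spirit_level","mannequin","cactus","mug","marker","tape_roll"]:
        print(c,n,[( [round(float(v),3) for v in r["at"]],round(r["confidence"],2)) for r in manip.look_for(c,n)[:3]])
k=manip.get_calibration("top"); print(k)
print(manip.current_time())
E
```

```text
pics
scene frame [([0.601, 0.042, 0.004], 0.95), ([0.597, -0.134, 0.025], 0.67)]
scene print [([0.593, 0.033, 0.008], 0.91)]
scene edge_far []
scene edge_near [([0.482, 0.036, 0.023], 0.55)]
scene edge_left [([0.596, 0.172, 0.019], 0.67), ([0.481, 0.033, 0.022], 0.38)]
scene edge_right [([0.598, -0.129, 0.021], 0.85)]
scene paperweight [([0.583, 0.017, 0.03], 0.89)]
scene spirit_level [([0.667, -0.2, 0.035], 0.86)]
scene mannequin [([0.507, 0.302, 0.079], 0.75)]
scene cactus []
scene mug [([0.574, -0.284, 0.056], 0.79)]
scene marker [([0.317, -0.211, 0.017], 0.92), ([0.423, 0.026, 0.016], 0.73), ([0.326, 0.188, 0.022], 0.69)]
scene tape_roll [([0.629, 0.264, 0.027], 0.9)]
top frame [([0.591, 0.016, 0.004], 0.82)]
top print [([0.589, -0.138, 0.017], 0.74), ([0.594, 0.021, 0.01], 0.62)]
top edge_far [([0.697, 0.016, 0.026], 0.62), ([0.584, 0.167, 0.021], 0.52)]
top edge_near [([0.482, 0.012, 0.016], 0.63)]
top edge_left []
top edge_right [([0.59, -0.133, 0.021], 0.95)]
top paperweight [([0.574, 0.009, 0.027], 0.88)]
top spirit_level [([0.651, -0.206, 0.038], 0.69)]
top mannequin [([0.501, 0.288, 0.084], 0.67)]
top cactus [([0.481, -0.206, 0.056], 0.76)]
top mug [([0.569, -0.312, 0.039], 0.85)]
top marker [([0.323, 0.195, 0.019], 0.91), ([0.308, -0.213, 0.021], 0.87), ([0.415, 0.014, 0.02], 0.67)]
top tape_roll [([0.622, 0.259, 0.021], 0.97)]
{'camera_matrix': array([[487.07532056,   0.        , 297.25237626],
       [  0.        , 487.07532056, 214.88796458],
       [  0.        ,   0.        ,   1.        ]]), 'R': array([[-0.00599633, -0.99997874, -0.00256268],
       [-0.99915515,  0.00609554, -0.04064274],
       [ 0.04065749,  0.0023168 , -0.99917046]]), 't': array([0.03632303, 0.51825078, 1.08823363])}
1.4
```

View pics/top0.png

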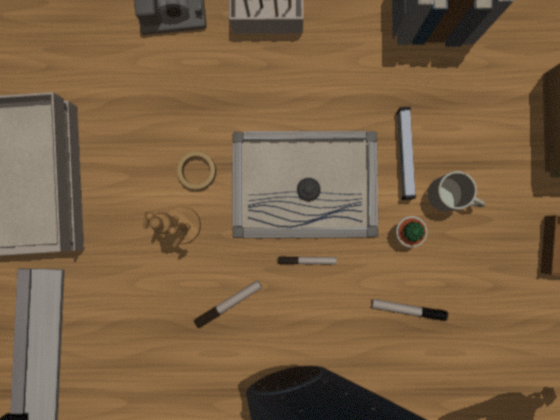

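View pics/scene0.png

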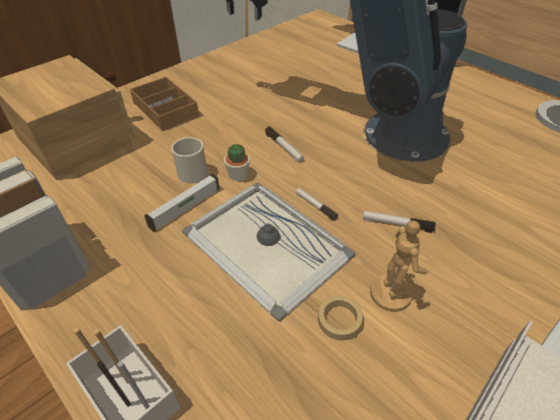

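The top view shows the frame nearly square to the robot, with corners at about (233,131), (377,131), (378,237) and (233,238). The level, mug and cactus are to its right, the tape and mannequin to its left, and the small marker lies in front at (307,261). The scene view agrees. Next I fit the frame outline from depth.

Run:
```python
from bench import manip
import cv2, numpy as np
manip.set_gripper(0.0)
print(manip.current_tcp_rot().round(3).tolist(), manip.current_ee_pos(), manip.current_force())
im,d=manip.grab_frame("top"); k=manip.get_calibration("top")
K,R,t=k["camera_matrix"],k["R"],k["t"]
v,u=np.mgrid[:420,:560]
P=(np.stack([(u-K[0,2])/K[0,0]*d,(v-K[1,2])/K[1,1]*d,d],-1)-t)@R
roi=np.zeros((420,560),bool); roi[122:247,225:386]=1
m=(P[...,2]>0.0085)&(P[...,2]<0.035)&roi&(d>0)
n,l,st,c=cv2.connectedComponentsWithStats(m.astype(np.uint8))
i=1+st[1:,4].argmax(); print(st[i])
pts=P[l==i]
(cx,cy),(w,h),a=cv2.minAreaRect((pts[:,:2]*1000).astype(np.float32)); print("depth rect",cx,cy,w,h,a)
desk=P[250:256,240:270,2]; print("desk z",np.median(desk),"print z",np.median(P[160:170,260:290,2]))
# colour crop
g=cv2.resize(im[115:255,215:395],None,fx=4,fy=4,interpolation=cv2.INTER_CUBIC); cv2.imwrite("pics/crop1.png",g[:,:,::-1])
# profile heights across each rail's middle
cu,cv_=305,184
print("far", [(v,round(float(P[v,cu,0]),3),round(float(P[v,cu,2]),3)) for v in range(128,146)])
print("near",[(v,round(float(P[v,cu,0]),3),round(float(P[v,cu,2]),3)) for v in range(224,242)])
print("left",[(u,round(float(P[cv_,u,1]),3),round(float(P[cv_,u,2]),3)) for u in range(230,248)])
print("right",[(u,round(float(P[cv_,u,1]),3),round(float(P[cv_,u,2]),3)) for u in range(363,382)])
```

```text
[[0.0, 0.31, -0.951], [0.0, -0.951, -0.31], [-1.0, -0.0, -0.0]] [ 0.17030603 -0.52293469  0.23127307] [-0.46622304  0.36515447  0.43005384]
[ 233  131  145  106 4128]
depth rect 590.1210327148438 15.34820556640625 327.0985107421875 238.70787048339844 89.65675354003906
desk z 0.000755863060741149 print z 0.006242872050906531
far [(128, 0.718, 0.002), (129, 0.716, 0.002), (130, 0.713, 0.001), (131, 0.709, 0.012), (132, 0.705, 0.017), (133, 0.703, 0.016), (134, 0.699, 0.026), (135, 0.697, 0.024), (136, 0.695, 0.023), (137, 0.692, 0.026), (138, 0.69, 0.026), (139, 0.692, 0.004), (140, 0.69, 0.004), (141, 0.687, 0.006), (142, 0.684, 0.008), (143, 0.683, 0.006), (144, 0.68, 0.007), (145, 0.678, 0.006)]
near [(224, 0.498, 0.008), (225, 0.496, 0.008), (226, 0.493, 0.007), (227, 0.491, 0.007), (228, 0.489, 0.024), (229, 0.486, 0.027), (230, 0.484, 0.028), (231, 0.482, 0.02), (232, 0.48, 0.021), (233, 0.477, 0.019), (234, 0.475, 0.017), (235, 0.473, 0.015), (236, 0.471, 0.016), (237, 0.468, 0.002), (238, 0.466, 0.001), (239, 0.464, -0.003), (240, 0.462, -0.002), (241, 0.459, 0.0)]
left [(230, 0.186, 0.002), (231, 0.184, 0.002), (232, 0.181, 0.004), (233, 0.178, 0.015), (234, 0.175, 0.014), (235, 0.173, 0.016), (236, 0.171, 0.016), (237, 0.168, 0.02), (238, 0.165, 0.023), (239, 0.163, 0.022), (240, 0.161, 0.022), (241, 0.159, 0.021), (242, 0.158, 0.006), (243, 0.156, 0.004), (244, 0.154, 0.008), (245, 0.151, 0.007), (246, 0.149, 0.007), (247, 0.147, 0.007)]
right [(363, -0.116, 0.008), (364, -0.119, 0.006), (365, -0.121, 0.006), (366, -0.123, 0.006), (367, -0.126, 0.005), (368, -0.128, 0.006), (369, -0.128, 0.023), (370, -0.13, 0.023), (371, -0.132, 0.025), (372, -0.135, 0.022), (373, -0.137, 0.02), (374, -0.14, 0.015), (375, -0.143, 0.01), (376, -0.145, 0.013), (377, -0.147, 0.012), (378, -0.151, 0.001), (379, -0.154, -0.001), (380, -0.156, 0.001), (381, -0.158, 0.0)]
```

View pics/crop1.png

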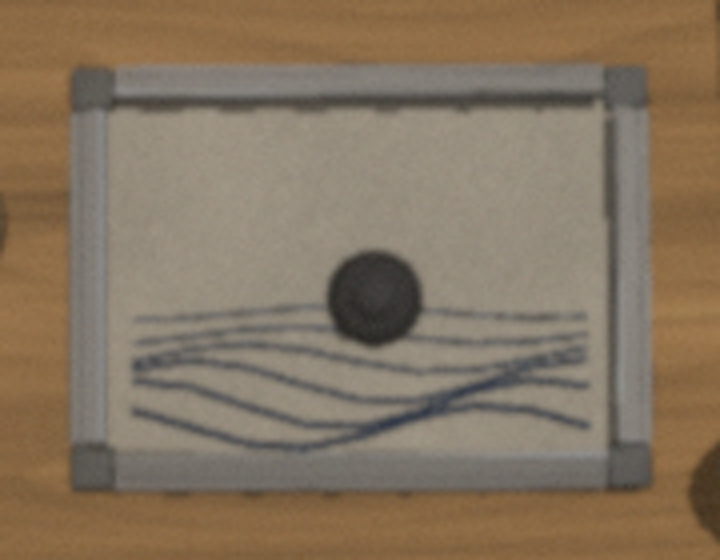

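The outline fits at 327 x 239 mm, centre (0.590, 0.015), yaw about -0.006, which matches the known size. The heights match too: print about 6 mm, raised edges 22–27 mm. I'll press the far rail first.

```bash
cat > h.py <<'E'
from bench import manip
import numpy as np
C=np.array([.5901,.0153]); yaw=-.006
Rz=np.array([[np.cos(yaw),-np.sin(yaw)],[np.sin(yaw),np.cos(yaw)]])
OFF=dict(far=(.101,0),near=(-.101,0),left=(0,.145),right=(0,-.145))   # 19 mm inside the outer edge
def pose(name,jaw_sign=None):
    xy=C+Rz@OFF[name]
    j=Rz@((0,1) if name in("far","near") else (1,0))       # jaws along the rail
    best=None; q=manip.current_qpos()
    for s in(1,-1):
        y=np.array([*(s*j),0]); x=np.array([0,0,-1.]); A=np.column_stack([x,y,np.cross(x,y)])
        k=manip.inverse_kinematics([*xy,.1],A)
        if k is None: continue
        c=np.abs(np.array(k)-q).max()
        if best is None or c<best[0]: best=(c,A)
    return xy,best[1]
def press(name,hover=.08,zend=.0105,fmax=14):
    xy,A=pose(name)
    manip.move_ptp([*xy,hover],A)
    manip.move_l([*xy,.032],max_speed=.1)
    f0=manip.current_force(); log=[]
    z=.032
    while z>zend+1e-6:
        z=max(z-.002 if z>.0165 else z-.001,zend); manip.move_l([*xy,z],max_speed=.02)
        f=manip.current_force()-f0; p=manip.current_ee_pos()
        log.append((round(float(p[2]),4),round(float(f[2]),1),round(float(np.hypot(f[0],f[1])),1)))
        if f[2]>fmax: break
    manip.dwell(.25)
    manip.move_l([*xy,hover],max_speed=.12)
    print(name,xy.round(4),log,"t",manip.current_time())
E
python3 - <<'E'
from h import *
xy,A=pose("far")
manip.move_ptp([*xy,.2],A)
print(manip.current_time())
press("far")
im,d=manip.grab_frame("top")
import cv2; cv2.imwrite("pics/top1.png",im[:,:,::-1])
for c in ["top"]: print([(r["at"],r["confidence"]) for r in manip.look_for(c,"frame")[:1]])
E
```

```text
4.8667
far [0.6911 0.0147] [(0.0304, -0.0, 1.1), (0.0279, -0.2, 0.4), (0.026, 0.0, 1.2), (0.024, 2.6, 2.8), (0.022, 4.0, 2.9), (0.0198, 2.6, 1.8), (0.0178, 0.7, 1.1), (0.0158, -0.8, 0.3), (0.015, 0.1, 0.8), (0.0139, -0.1, 0.8), (0.0129, 0.3, 0.5), (0.0119, 0.0, 1.0), (0.0111, 1.1, 1.0), (0.0107, 2.3, 0.9)] t 10.525
[([0.6039, 0.1123, 0.0], 0.88)]
```

```bash
cat >> h.py <<'E'
def prof(fn=None):
    import cv2
    im,d=manip.grab_frame("top"); k=manip.get_calibration("top")
    K,R,t=k["camera_matrix"],k["R"],k["t"]
    v,u=np.mgrid[:420,:560]
    P=(np.stack([(u-K[0,2])/K[0,0]*d,(v-K[1,2])/K[1,1]*d,d],-1)-t)@R
    X=(P[...,:2]-C)@Rz                     # in the frame's axes
    for n,a,s,L in(("far",0,1,.12),("near",0,-1,.12),("left",1,1,.164),("right",1,-1,.164)):
        w=L-s*X[...,a]; o=np.abs(X[...,1-a])<.06
        print(n,[(b,round(1000*float(np.median(P[...,2][q])),1)) if (q:=(o&(w>b/1000)&(w<b/1000+.004))).sum()>5 else None for b in(2,6,10,14,18,21)])
    if fn: cv2.imwrite(fn,im[:,:,::-1])
E
python3 - <<'E'
from h import *
xy,A=pose("near")
manip.move_l([*(C+Rz@(.101,0)),.1]); manip.move_ptp([*xy,.1],A)
prof("pics/top2.png"); print(manip.current_time())
E
```

```text
far [(2, 11.7), (6, 12.7), (10, 12.1), (14, 11.5), (18, 11.7), (21, 11.6)]
near [(2, 1108.5), (6, 407.3), (10, 408.8), (14, 409.7), (18, 409.9), (21, 409.9)]
left [(2, 15.5), (6, 17.2), (10, 19.8), (14, 22.4), (18, 21.7), (21, 6.8)]
right [(2, 15.1), (6, 17.9), (10, 20.5), (14, 23.3), (18, 22.8), (21, 8.0)]
11.7833
```

View pics/top2.png

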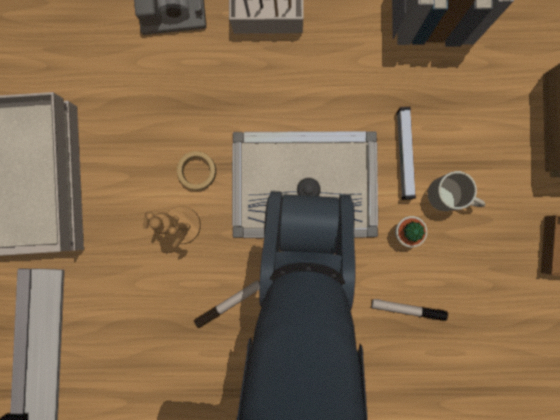

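The far rail is flat at 11.6 mm across its width, and the frame and other things haven't moved. Near rail next.

Run:
```python
from h import *
press("near")
xy,A=pose("left")
manip.move_ptp([*xy,.1],A)
prof(); print(manip.current_time())
```

```text
near [0.4891 0.0159] [(0.0304, 0.3, 2.0), (0.028, 0.5, 1.8), (0.0259, 0.7, 1.4), (0.0242, 3.3, 2.5), (0.0224, 5.9, 5.7), (0.02, 3.3, 3.3), (0.0177, 3.0, 3.1), (0.0158, 1.6, 2.3), (0.0149, 1.2, 1.7), (0.0139, 2.0, 2.0), (0.013, 1.3, 2.3), (0.0119, 1.5, 2.7), (0.011, 2.7, 2.4), (0.0106, 4.2, 2.9)] t 17.1417
far [(2, 11.6), (6, 12.6), (10, 12.3), (14, 12.0), (18, 11.7), (21, 11.8)]
near [(2, 1108.5), (6, 11.9), (10, 12.5), (14, 12.0), (18, 12.2), (21, 11.9)]
left [(2, 404.0), (6, 404.5), (10, 403.8), (14, 404.3), (18, 404.9), (21, 404.7)]
right [(2, 15.7), (6, 17.6), (10, 20.0), (14, 23.3), (18, 22.7), (21, 7.0)]
18.7917
```

The near rail is flat at 12 mm and the right rail is still open. Left next, then right.

Run:
```python
from h import *
press("left")
manip.move_l([*(C+Rz@(0,.10)),.1])
xy,A=pose("right"); manip.move_ptp([*xy,.1],A)
prof("pics/top3.png"); print(manip.current_time())
```

```text
left [0.591  0.1603] [(0.0303, 0.2, 1.6), (0.028, -0.2, 1.9), (0.0258, -0.0, 1.7), (0.0238, -0.5, 1.4), (0.0221, 1.4, 0.3), (0.02, 2.3, 0.7), (0.0178, 1.9, 1.4), (0.0158, 0.9, 1.4), (0.0149, 1.3, 0.8), (0.0139, 1.8, 1.6), (0.0129, 0.5, 1.0), (0.0119, 0.4, 1.2), (0.011, 1.3, 1.1), (0.0106, 3.9, 0.7)] t 24.15
far [(2, 11.6), (6, 12.7), (10, 12.5), (14, 12.0), (18, 12.0), (21, 11.6)]
near [(2, 1108.5), (6, 13.0), (10, 13.6), (14, 12.8), (18, 12.9), (21, 14.3)]
left [(2, 11.4), (6, 12.2), (10, 11.8), (14, 11.7), (18, 11.7), (21, 11.6)]
right [(2, 404.1), (6, 405.2), (10, 405.1), (14, 405.4), (18, 405.2), (21, 405.2)]
25.6417
```

Left is flat. Right next, then I'll retract, check everything and look at the result.

Run:
```python
from h import *
press("right")
p=manip.current_ee_pos()
manip.move_l([p[0],p[1],.25],max_speed=.2)
manip.move_j([-1.341,0.351,1.652,0,1.139,-0.085])
prof("pics/top4.png")
for n in ["paperweight","tape_roll","spirit_level","cactus","mannequin","mug","marker"]:
    print(n,[np.round(r["at"],3).tolist() for r in manip.look_for("top",n)[:3]])
print(manip.current_time())
```

```text
right [ 0.5892 -0.1297] [(0.0304, 0.3, 1.0), (0.0279, -0.2, 1.4), (0.0259, -0.3, 1.7), (0.024, 0.8, 1.4), (0.0221, 4.2, 3.2), (0.0199, 3.2, 2.5), (0.0178, 1.8, 1.9), (0.0158, 0.9, 1.3), (0.0149, 2.1, 0.5), (0.0139, 1.6, 2.0), (0.0129, 1.9, 0.8), (0.0119, 1.4, 1.4), (0.0111, 2.1, 1.5), (0.0106, 3.6, 1.7)] t 31.0
far [(2, 11.4), (6, 12.8), (10, 12.7), (14, 12.5), (18, 11.7), (21, 11.8)]
near [(2, 1108.5), (6, 11.9), (10, 11.9), (14, 12.3), (18, 12.4), (21, 11.8)]
left [(2, 11.9), (6, 12.7), (10, 12.1), (14, 12.3), (18, 11.8), (21, 11.4)]
right [(2, 12.2), (6, 12.7), (10, 12.8), (14, 12.0), (18, 11.9), (21, 12.4)]
paperweight [[0.574, 0.009, 0.026]]
tape_roll [[0.624, 0.257, 0.022], [0.483, 0.014, 0.01]]
spirit_level [[0.652, -0.206, 0.036]]
cactus [[0.478, -0.206, 0.057]]
mannequin [[0.5, 0.286, 0.085]]
mug [[0.568, -0.315, 0.042], [0.592, 0.019, 0.002]]
marker [[0.415, 0.015, 0.016], [0.308, -0.216, 0.022]]
34.4667
```

View pics/top4.png

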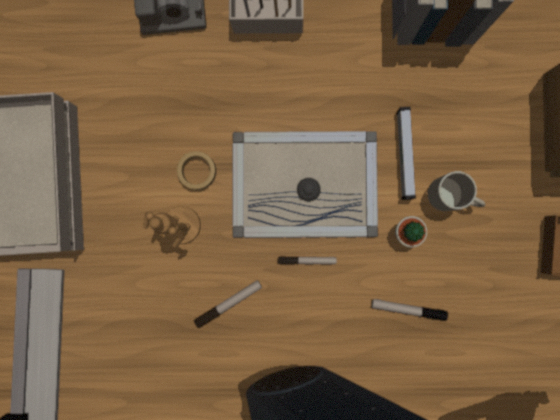

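The image shows all four rails bright and flat, with the frame corners still at about (233,131) and (378,237). Everything else is in place and the arm is clear.

```bash
python3 -c "
from bench import manip
manip.sign_off()"
```

```text
the job is handed in; nothing more can be done
```

All four rails are shut, pressed with closed fingertips at the middle of each one in the order asked: far, near, left, right. I handed the job in at about 34.5 s of robot time; the hand-in gives no verdict.

- **Rails:** the last depth check put every rail flat, at 11.4–12.8 mm above the desk across its width (nominal 11.5 mm). The outermost strip of the near rail gave an unusable reading (1108 mm) in every check. A near-rail reading of 13–14 mm came up once while the arm was in the way, but it was 12 mm once the view was clear.
- **Force:** the highest downward force logged was 5.9 N, well under the 40 N limit.
- **Frame and other things:** the frame's corners are at the same pixels as before. The paperweight, tape roll, level, cactus, mannequin, mug and small marker are all within about 4 mm of where they started. The detector also gave spurious second hits on the frame for "tape_roll" and "mug", and missed one of the larger markers, but that marker is in place in the picture.
- **Robot:** back at its start pose, touching nothing.

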